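# Uncap the perfume bottle and turn its level strip to the mirror light

## Robot

A 6-joint arm with a two-finger parallel gripper is mounted at the origin on the work surface. World frame = base frame: x ahead of the robot, y to its left, z up, the work surface at z = 0. Lengths are in m, angles in rad, forces in N, time in s.
With the tool pointing down it reaches from about 0.3 to 0.775 m from the base axis. Payload 14.6 kg.
Tool frame: the origin (TCP) lies midway between the tips of the shut fingers; the grasp point (between the pads) lies 19 mm behind it (tcp_to_grasp is the distance from the TCP to the grasp point, in m); z points along the fingers, y is the line along which they close (so a half turn about z gives the same grasp; the last joint's range is limited). The gripper opens to 94 mm and grips with 3 to 60 N. Pads are 16 mm wide; open, the fingers measure 119 mm over their backs; the gripper's body (75 mm by 177 mm) begins 78 mm behind the grasp point.
Start: joints at [1.061, 0.3, 1.521, -0, 1.321, -0.067], TCP at [0.236, 0.497, 0.205] pointing down, gripper open.
Joint ranges: [-3.03, 3.03], [-0.79, 2.21], [0.23, 2.52], [-1.04, 4.18], [0, 3.07], [-2.55, 2.55]. Speed limits (rad/s): [2.22, 2.22, 2.57, 3.14, 3.14, 3.14].

## Interface

Orientations are given as [roll, pitch, yaw] about the fixed x, y, z axes, in that order (R = Rz(yaw) Ry(pitch) Rx(roll)).
In Python, from station import * gives the robot as it stands.
- The arm moves only by the tool send_rows, never from a script. Its argument "motion" is a list of rows, each a list of 3 entries, a list of its own where there are three numbers: the shift along the tool's x, y, z in units of 0.03 m (1.0 is 0.03 m), then the turn, a rotation vector about the tool's x, y, z in units of 0.12 rad (1.0 is 0.12 rad), then the opening, from -1 (shut) to 1 (fully open). In form: [[[x, y, z], [rx, ry, rz], grip], ...]. A call has 1 to 12 rows; each row shifts and turns the commanded pose from where the row before left it, along the tool's axes as they then stand; what a row does not reach is not made up. A row lasts 1/10 s, in which the tool goes at most 50 mm and 8.59 degrees, less where a joint would pass 70% of its speed; a pose out of reach is approached as far as the arm can. A call with a number of a shift or a turn outside -1 to 1 is refused whole. A call with a gripper value outside its range is refused whole. The fingers move at their own pace and stop on an object; "squeeze" is the grip in N (left out, the last holds). Time passes only in rows, so rows that do not move let the fingers close. It gives the time, the measured TCP pose, the force, the opening and the grip force at its end, in the units of the state.
- get_obs(): the state, without advancing time (a new reading comes with each control period).
- camera(name): name is "scene" or "top"; returns a dict with "pixels" (400x640x3 uint8, red, green, blue), "depth" (400x640 float32, m along the optical axis (not along the pixel's ray), 0 where there is no reading), "fx", "fy", "cx", "cy" (pixels), "rvec" (rotation vector, rad) and "tvec" (3), from world to camera coordinates, as OpenCV has them. Camera axes: x right, y down, z forward; pixel columns grow to the right and rows downward; lengths in m; the calibration is good to about 2 mm. A picture is of the moment at which its call begins.
- hand_in(): hands the job in; it is judged then, once.
The state is a dict: "time_s": time; "qpos": joint angles; "joint_vel": joint speeds; "tau": joint torques, N m; "ee_pos": TCP position; "eef_rot": TCP orientation; "force": force on the tool from outside, world axes, zero at the start; "moment": the same for the moment, N m; "grip_width": finger opening in m; "grip_force": force on a finger pad.
Only numpy, scipy, OpenCV 4.12 (cv2) and the standard library are available. Lean on these libraries where they do the work, as an engineer would, in place of code of your own. Each camera call takes 0.05 s, during which the arm holds its last target. There are 200 camera calls.

## Task

The empty perfume bottle is about to be refilled: lift its loose blue cap off and stand it, open end down, in the round white cap holder without dropping it, and turn the bottle so that its gold level strip squarely faces the two-sided mirror light. Leave the bottle standing upright and wholly on its cork coaster, never tip it over, and do not disturb the comb, the nail file or the hair clips.

Things in the scene. Friction and masses are not known exactly. Their poses are not given: they have to be found in the camera images.
- bottle: clear round glass perfume bottle standing on the coaster. Body 56 mm in diameter and 85 mm high with a flat shoulder; above it a central neck 24 mm in diameter and 20 mm high (hidden under the cap at first). Origin: centre of its underside; z up its axis; +x points out through the gold level strip, 14 mm wide, that runs up one side and on over the shoulder to the neck. About 0.2 kg
- cap: blue plastic cap, a round cup upside down, 42 mm outside diameter, 60 mm high, wall 3 mm, closed top 5 mm thick; rests loosely on the bottle's shoulder, round the neck, with 6 mm clearance all round. Origin: centre of its open lower end; z towards its closed top. About 30 g
- holder: fixed round white cap holder, a shallow dish with black inside: 72 mm outside diameter, inside diameter 64 mm, rim 14 mm high, inner floor 5 mm above its underside. Origin: centre of its underside; z up. On the other side of the bottle from the mirror light
- coaster: fixed round cork coaster, 90 mm in diameter, 4 mm thick, under the bottle. Origin: centre of its underside; z up
- light: fixed battery mirror light: white base 110 x 60 mm and 24 mm high with a small toggle switch, and on it an upright round mirror 110 mm in diameter and 16 mm thick, ringed by light on both faces, its top 145 mm high. To the left or to the right of the bottle, about 150 to 180 mm from it. Origin: centre of the underside of the base; +y and -y point straight out of the two mirror faces
- mirror (a point): centre of the round mirror, 90 mm above the underside of the light
- comb: brown plastic comb lying flat, 160 x 35 x 6 mm. Origin: centre of its underside; x along it. A bystander
- file: steel nail file with red handle lying flat, 155 x 18 x 6 mm. Origin: near the centre of its underside; x along it. A bystander
- clip_a: silver hair clip lying flat, 70 x 15 x 11 mm. Origin: centre of its underside; x along it. A bystander
- clip_b: a second silver hair clip, the same as the first. A bystander
Things that resemble listed ones, but are neither listed nor needed, are in the scene too. What is meant by the bottle is not green, and is the larger of those in its own colour.

How it is judged:
At the end, for the whole second after the job is handed in: Cap open end down in the holder: centres within 16 mm, lower end under 9 mm above the holder's underside, tilt under 0.15 rad. Bottle upright (0.1 rad) on the coaster, axis within 22 mm of its centre; the line straight out of the gold strip passes within 40 mm of the mirror's centre. At rest (horizontal distance between cap and holder below 0.016 m and z of cap in the frame of holder below 0.009 m and angle between cap's own z axis and vertical below 0.15 rad and x of mirror in the frame of bottle above 0.05 m and y of mirror in the frame of bottle between -0.04 and 0.04 m and horizontal distance between bottle and coaster below 0.022 m and z of bottle in the frame of coaster below 0.008 m and angle between bottle's own z axis and vertical below 0.1 rad and linear speed of each of cap, bottle below 0.02 m/s); the robot touches nothing.
It fails at once if the bottle is tipped over (tilted more than 0.5 rad) (angle between bottle's own z axis and vertical above 0.5 rad).
It fails at once if the cap is dropped (falls free faster than 0.8 m/s, about 33 mm) (linear speed of cap above 0.8 m/s and contact force between the fingers and cap below 0.2 N).
It fails at once if the comb, the nail file or a hair clip is moved more than 30 mm (distance of any of comb, file, clip_a, clip_b from where it was at the start of the episode above 0.03 m).
It also fails if it takes over 64 s, if anything falls off the work surface, if the arm or the gripper's body presses on something with over 40 N, if the wrist force passes 120 N, or if a joint passes its speed limit or range.

## Working session

There is one attempt and no reset: what is moved stays moved. The work goes in short steps, Python scripts to look and compute and a tool call to move; the robot and the scene stay as the last step left them, time stands still between calls to the robot, and variables do not carry over. Pictures are saved under pics/ and viewed, at most 10 in all, crops included, and the job is handed in when it is done.

Besides the shell and the picture viewer there is one more tool, called after "Call:" by a JSON object that holds its "method" and its "body", one argument or row to a line. send_rows: Moves the arm, as the interface text tells. Its arguments: {"type":"object","properties":{"motion":{"type":"array"},"squeeze":{"type":"number"}},"required":["motion"]}

```bash
mkdir -p pics; ls
cat > h.py <<'E'
from station import *
import numpy as np, cv2
def save(n,f):
    c=camera(n); cv2.imwrite('pics/'+f,cv2.cvtColor(c['pixels'],cv2.COLOR_RGB2BGR)); np.savez('pics/'+f[:-4]+'.npz',**c); return c
def cam(f): return dict(np.load('pics/'+f+'.npz'))
def ray(c,u,v):
    R=cv2.Rodrigues(c['rvec'])[0]; o=-R.T@c['tvec'].ravel()
    return o,R.T@np.array([(u-c['cx'])/c['fx'],(v-c['cy'])/c['fy'],1.])
def plane(c,u,v,z):
    o,d=ray(c,u,v); return o+d*(z-o[2])/d[2]
def dpt(c,u,v):
    o,d=ray(c,u,v); return o+d*c['depth'][int(v),int(u)]
E
python3 - <<'E'
from h import *
save('scene','s0.png');save('top','t0.png');print(get_obs())
E
```

```text
pics
{'time_s': 0.1, 'qpos': array([ 1.06136938e+00,  3.00400339e-01,  1.52150526e+00,  9.21342881e-06,
        1.32070867e+00, -6.65895943e-02]), 'joint_vel': array([-2.04590311e-03, -8.44649875e-04, -1.45983118e-03, -7.61053298e-05,
       -1.96322853e-04,  6.27735839e-04]), 'tau': array([ 1.99535112e-03, -5.32645512e+01, -3.53280544e+01,  7.10531906e-02,
        2.35559227e-02, -5.98373276e-05]), 'ee_pos': array([0.23555941, 0.49674568, 0.20495722]), 'eef_rot': array([-3.14057389e+00, -7.68837212e-05,  2.69875298e+00]), 'force': array([-0.20342566,  0.27938184,  0.38245191]), 'moment': array([-0.03897764, -0.05387055,  0.01550415]), 'grip_force': 0.0, 'grip_width': 0.09407087044648625}
```

View pics/s0.png

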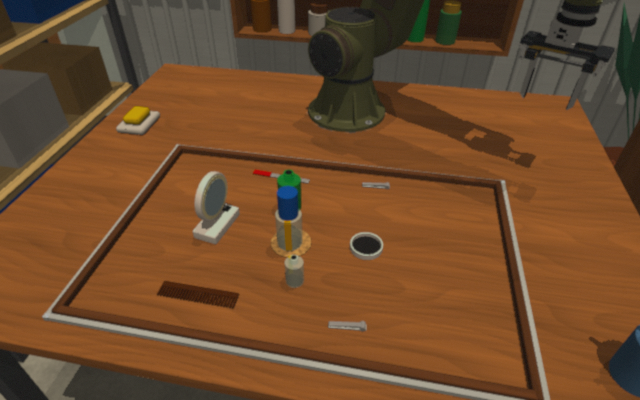

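View pics/t0.png

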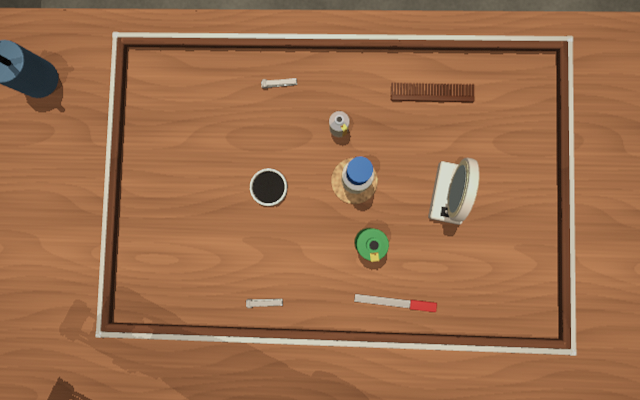

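The top picture shows the blue cap at (359,170), the holder at (268,187) and the light at (455,190). The green bottle is at (372,245) and a small grey one at (340,122). In the scene picture the strip is at about (288,235), facing that camera, with the cap at (288,203).

```bash
cat > m.py <<'E'
from h import *
def blob(m):
    n,l,s,ce=cv2.connectedComponentsWithStats(m.astype(np.uint8)); k=[i for i in range(1,n) if s[i,4]>15]
    return sorted([(int(s[i,4]),s[i,:4].tolist(),ce[i].round(1).tolist()) for i in k],reverse=True)[:4]
for f in ['t0','s0']:
    c=cam(f); R=cv2.Rodrigues(c['rvec'])[0]; print(f,'cam at',(-R.T@c['tvec'].ravel()).round(3),'fx',c['fx'])
    hsv=cv2.cvtColor(c['pixels'],cv2.COLOR_RGB2HSV); H,S,V=cv2.split(hsv)
    M={'blue':(H>100)&(H<125)&(S>150)&(V>80),'green':(H>50)&(H<85)&(S>120)&(V>50),'black':(V<40),'gold':(H>18)&(H<32)&(S>140)&(V>140),'white':(S<60)&(V>150)}
    for k,m in M.items():
        b=blob(m); print(k,b)
    v,u=np.mgrid[0:400,0:640]; o=-R.T@c['tvec'].ravel()
    P=o+(np.stack([(u-c['cx'])/c['fx'],(v-c['cy'])/c['fy'],np.ones_like(u)],-1)@R)*c['depth'][...,None]
    np.save('pics/'+f+'_P.npy',P)
    for k,box in {'t0':{'cap':(345,155,375,190),'holder':(245,165,292,210),'green':(352,225,394,265),'small':(325,108,354,140),'light':(425,155,485,230)},'s0':{'cap':(275,185,302,222),'holder':(345,230,388,262),'green':(270,168,305,190),'small':(280,255,306,288),'light':(190,168,242,245)}}[f].items():
        x0,y0,x1,y1=box;Q=P[y0:y1,x0:x1].reshape(-1,3);Q=Q[(Q[:,2]>.008)&(Q[:,2]<.3)]
        print(k,len(Q),'min',Q.min(0).round(3),'max',Q.max(0).round(3),'topz',np.percentile(Q[:,2],[50,98]).round(3))
        q=Q[Q[:,2]>Q[:,2].max()-.006]; print('   top pts',len(q),((q.min(0)+q.max(0))/2).round(3),q.mean(0).round(3))
E
python3 m.py
```

```text
t0 cam at [0.527 0.001 0.828] fx 427.8917462641525
blue []
green [(51, [355, 229, 14, 23], [359.0, 237.0])]
black [(151, [117, 110, 6, 78], [119.7, 149.0]), (141, [110, 254, 5, 69], [112.0, 289.4]), (134, [122, 45, 6, 64], [123.8, 74.2]), (76, [259, 172, 25, 31], [273.3, 187.0])]
gold []
white [(7709, [95, 32, 481, 324], [341.8, 197.8]), (824, [430, 161, 29, 61], [442.5, 189.2]), (620, [457, 158, 22, 61], [469.8, 188.7]), (426, [354, 294, 56, 14], [381.9, 300.6])]
cap 840 min [ 0.585 -0.067  0.025] max [ 0.633 -0.018  0.154] topz [0.148 0.151]
   top pts 370 [ 0.613 -0.04   0.151] [ 0.613 -0.04   0.15 ]
holder 277 min [0.558 0.091 0.008] max [0.628 0.161 0.018] topz [0.013 0.016]
   top pts 217 [0.593 0.126 0.015] [0.592 0.128 0.014]
green 895 min [ 0.463 -0.096  0.008] max [ 0.519 -0.04   0.109] topz [0.085 0.107]
   top pts 158 [ 0.491 -0.068  0.106] [ 0.491 -0.068  0.105]
small 426 min [ 0.693 -0.024  0.009] max [0.73  0.012 0.075] topz [0.057 0.072]
   top pts 57 [ 0.712 -0.006  0.072] [ 0.712 -0.006  0.071]
light 2512 min [ 0.531 -0.238  0.008] max [ 0.647 -0.18   0.147] topz [0
[... 708 characters left out ...]
p 906 min [ 0.49  -0.092  0.008] max [ 0.637 -0.013  0.15 ] topz [0.116 0.149]
   top pts 233 [ 0.614 -0.04   0.147] [ 0.616 -0.04   0.147]
holder 195 min [0.557 0.091 0.008] max [0.63  0.162 0.015] topz [0.011 0.014]
   top pts 171 [0.594 0.126 0.012] [0.594 0.126 0.012]
green 393 min [ 0.464 -0.096  0.057] max [ 0.608 -0.025  0.15 ] topz [0.084 0.148]
   top pts 50 [ 0.601 -0.042  0.148] [ 0.601 -0.043  0.148]
small 499 min [ 0.695 -0.024  0.009] max [0.733 0.012 0.072] topz [0.05  0.069]
   top pts 47 [ 0.713 -0.007  0.069] [ 0.714 -0.006  0.069]
light 2090 min [ 0.538 -0.257  0.008] max [ 0.649 -0.18   0.145] topz [0.067 0.142]
   top pts 101 [ 0.593 -0.218  0.142] [ 0.594 -0.218  0.142]
```

Call:
{"method": "send_rows", "body": {
  "motion": [
    [[-0.95,-0.54,0],[0,0,0],1],
    [[-0.95,-0.54,0],[0,0,0],1],
    [[-0.95,-0.54,0],[0,0,0],1],
    [[-0.95,-0.54,0],[0,0,0],1],
    [[-0.95,-0.54,0],[0,0,0],1],
    [[-0.95,-0.54,0],[0,0,0],1],
    [[-0.95,-0.54,0],[0,0,0],1],
    [[-0.95,-0.54,0],[0,0,0],1],
    [[-0.95,-0.54,0],[0,0,0],1],
    [[-0.95,-0.54,0],[0,0,0],1]
  ]
}}

```text
time_s: 1.1
ee_pos: [0.4243, 0.2272, 0.2053]
eef_rot: [-3.141, -0.0, 2.699]
force: [-0.0, 0.1, -0.5]
grip_width: 0.0942
grip_force: 0.0
```

Call:
{"method": "send_rows", "body": {
  "motion": [
    [[-0.95,-0.54,0],[0,0,0],1],
    [[-0.95,-0.54,0],[0,0,0],1],
    [[-0.95,-0.54,0],[0,0,0],1],
    [[-0.95,-0.54,0],[0,0,0],1],
    [[-0.95,-0.54,0],[0,0,0],1],
    [[-0.95,-0.54,0],[0,0,0],1],
    [[-0.95,-0.54,0],[0,0,0],1],
    [[-0.95,-0.54,0],[0,0,0],1],
    [[-0.95,-0.54,0],[0,0,0],1],
    [[-0.95,-0.54,0],[0,0,0],1],
    [[0,0,0],[0,0,0],1],
    [[0,0,0],[0,0,0],1]
  ]
}}

```text
time_s: 2.3
ee_pos: [0.6117, -0.0403, 0.2047]
eef_rot: [-3.141, -0.001, 2.698]
force: [0.3, 0.6, 0.1]
grip_width: 0.0942
grip_force: 0.0
```

Call:
{"method": "send_rows", "body": {
  "motion": [
    [[-0.04,0.02,0.6],[0,0,0],1],
    [[0,0,0.6],[0,0,0],1],
    [[0,0,0.6],[0,0,0],1],
    [[0,0,0.5],[0,0,0],1],
    [[0,0,0.5],[0,0,0],1],
    [[0,0,0.5],[0,0,0],1],
    [[0,0,0],[0,0,0],1],
    [[0,0,0],[0,0,0],1]
  ]
}}

```text
time_s: 3.1
ee_pos: [0.6133, -0.04, 0.1066]
eef_rot: [-3.142, -0.0, 2.699]
force: [-0.1, -0.5, -0.9]
grip_width: 0.0942
grip_force: 0.0
```

Call:
{"method": "send_rows", "body": {
  "motion": [
    [[0,0,0],[0,0,0],-0.2],
    [[0,0,0],[0,0,0],-0.2],
    [[0,0,0],[0,0,0],-0.2],
    [[0,0,0],[0,0,0],-0.2],
    [[0,0,0],[0,0,0],-0.2],
    [[0,0,0],[0,0,0],-0.2],
    [[0,0,0],[0,0,0],-0.2],
    [[0,0,0],[0,0,0],-0.2]
  ],
  "squeeze": 8
}}

```text
time_s: 3.9
ee_pos: [0.6132, -0.04, 0.1064]
eef_rot: [3.142, -0.0, 2.699]
force: [-0.2, -0.6, 1.1]
grip_width: 0.0424
grip_force: 8.0
```

Call:
{"method": "send_rows", "body": {
  "motion": [
    [[0,0,-0.3],[0,0,0],-0.2],
    [[0,0,-0.5],[0,0,0],-0.2],
    [[0,0,-0.6],[0,0,0],-0.2],
    [[0,0,-0.6],[0,0,0],-0.2],
    [[0,0,0],[0,0,0],-0.2]
  ]
}}

```text
time_s: 4.4
ee_pos: [0.6144, -0.0401, 0.1702]
eef_rot: [3.14, 0.005, 2.699]
force: [0.3, 0.3, -1.2]
grip_width: 0.0423
grip_force: 8.0
```

Call:
{"method": "send_rows", "body": {
  "motion": [
    [[0.2,0.32,0],[0,0,0],-0.2],
    [[0.4,0.64,0],[0,0,0],-0.2],
    [[0.5,0.8,0],[0,0,0],-0.2],
    [[0.5,0.8,0],[0,0,0],-0.2],
    [[0.5,0.8,0],[0,0,0],-0.2],
    [[0.47,0.72,0],[0,0,0],-0.2],
    [[0.25,0.4,0],[0,0,0],-0.2],
    [[0.15,0.24,0],[0,0,0],-0.2],
    [[0,0,0],[0,0,0],-0.2],
    [[0,0,0],[0,0,0],-0.2]
  ]
}}

```text
time_s: 5.4
ee_pos: [0.5934, 0.1255, 0.1663]
eef_rot: [-3.141, -0.0, 2.698]
force: [0.5, -0.5, 0.2]
grip_width: 0.0423
grip_force: 8.0
```

Run:
```python
from h import *
a=save('scene','s1.png');b=save('top','t1.png')
A=cv2.imread('pics/s1.png')[130:300,180:420];B=cv2.imread('pics/t1.png')[100:280,220:500]
A=cv2.resize(A,None,fx=2.5,fy=2.5);B=cv2.resize(B,None,fx=2.14,fy=2.36)[:,:600]
o=np.zeros((600,800,3),np.uint8)
A=cv2.resize(A,(400,283));B=cv2.resize(B,(480,309));o[:283,:400]=A;o[290:599,:480]=B
cv2.imwrite('pics/v1.png',o)
```

```text
(no output)
```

View pics/v1.png

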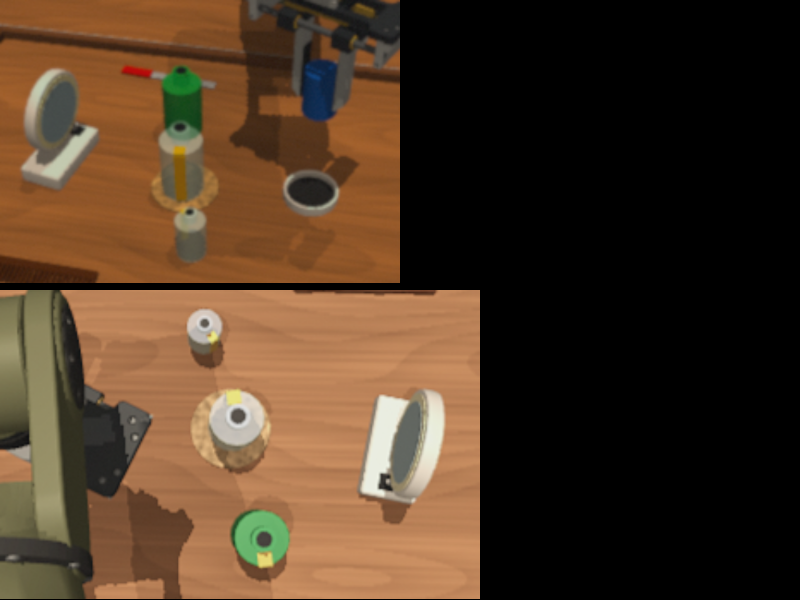

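The cap hangs upright in the fingers above the holder, which is at about (311,192) in the upper crop. The strip is now visible on the shoulder at (233,397) in the lower crop.

Call:
{"method": "send_rows", "body": {
  "motion": [
    [[0,0,0.5],[0,0,0],-0.2],
    [[0,0,0.7],[0,0,0],-0.2],
    [[0,0,0.7],[0,0,0],-0.2],
    [[0,0,0.7],[0,0,0],-0.2],
    [[0,0,0.7],[0,0,0],-0.2],
    [[0,0,0.6],[0,0,0],-0.2],
    [[0,0,0.4],[0,0,0],-0.2],
    [[0,0,0.3],[0,0,0],-0.2],
    [[0,0,0.1],[0,0,0],-0.2],
    [[0,0,0.05],[0,0,0],-0.2],
    [[0,0,0],[0,0,0],-0.2],
    [[0,0,0],[0,0,0],-0.2]
  ]
}}

```text
time_s: 6.7
ee_pos: [0.5937, 0.1262, 0.0246]
eef_rot: [3.141, 0.001, 2.699]
force: [-0.8, 0.4, -0.5]
grip_width: 0.0425
grip_force: 8.0
```

Run:
```python
from h import *
c=cam('t1');R=cv2.Rodrigues(c['rvec'])[0];o=-R.T@c['tvec'].ravel()
v,u=np.mgrid[0:400,0:640]
P=o+(np.stack([(u-c['cx'])/c['fx'],(v-c['cy'])/c['fy'],np.ones_like(u)],-1)@R)*c['depth'][...,None]
H,S,V=cv2.split(cv2.cvtColor(c['pixels'],cv2.COLOR_RGB2HSV))
box=(abs(P[...,0]-.61)<.05)&(abs(P[...,1]+.04)<.05)
sh=box&(abs(P[...,2]-.089)<.006);q=P[sh];print('shoulder',len(q),(q.min(0)+q.max(0))/2,q.max(0)-q.min(0),np.median(q[:,2]))
nk=box&(P[...,2]>.103);q2=P[nk];print('neck',len(q2),(q2.min(0)+q2.max(0))/2,q2.max(0)-q2.min(0))
g=sh&(H>20)&(H<35)&(S>80);print('gold',g.sum(),P[g].mean(0))
ct=cv2.cvtColor
co=(abs(P[...,0]-.6)<.09)&(abs(P[...,1]+.04)<.07)&(P[...,2]<.0075)&(P[...,2]>.0025)
q=P[co];print('coaster',co.sum(),(q.min(0)+q.max(0))/2,q.max(0)-q.min(0))
m=(P[...,1]<-.15)&(P[...,1]>-.28)&(abs(P[...,0]-.59)<.1)&(P[...,2]>.03)&(P[...,2]<.15);q=P[m];print('mirror',(q.min(0)+q.max(0))/2,q.max(0)-q.min(0))
b=(P[...,1]<-.15)&(P[...,1]>-.28)&(abs(P[...,0]-.59)<.1)&(abs(P[...,2]-.024)<.005);uv=np.argwhere(b);print('base',cv2.minAreaRect(P[b][:,:2].astype(np.float32)))
```

```text
shoulder 641 [ 0.61109509 -0.04039626  0.08856502] [0.05581704 0.05381297 0.01002258] 0.08894666887010749
neck 163 [ 0.61126336 -0.04015595  0.10949037] [0.02240467 0.02355091 0.01079534]
gold 66 [ 0.63192592 -0.03704408  0.08963536]
coaster 863 [ 0.60012449 -0.04013526  0.00486482] [0.17904029 0.13805082 0.00472865]
mirror [ 0.58826854 -0.21662042  0.08914258] [0.10813101 0.03259243 0.11741364]
base ((0.5893965363502502, -0.21634769439697266), (0.05875670164823532, 0.11019005626440048), 81.01563262939453)
```

Call:
{"method": "send_rows", "body": {
  "motion": [
    [[0,0,0.06],[0,0,0],-0.2],
    [[0,0,0.04],[0,0,0],-0.2],
    [[0,0,0],[0,0,0],-0.2],
    [[0,0,0],[0,0,0],-0.2]
  ]
}}

```text
time_s: 7.1
ee_pos: [0.5939, 0.1261, 0.0219]
eef_rot: [3.141, 0.001, 2.699]
force: [-1.1, -1.2, 7.2]
grip_width: 0.0426
grip_force: 8.0
```

Run:
```python
from h import *
c=cam('t1')
print(plane(c,354.8,180.4,.004))
H,S,V=cv2.split(cv2.cvtColor(c['pixels'],cv2.COLOR_RGB2HSV))
for p in [(340,180),(335,185),(345,165),(300,160),(310,220)]: print(p,H[p[1],p[0]],S[p[1],p[0]],V[p[1],p[0]],dpt(c,*p).round(4))
```

```text
[ 0.60801102 -0.04017535  0.004     ]
(340, 180) 16 116 191 [ 0.6081 -0.0117  0.0046]
(335, 185) 16 114 190 [ 0.5982 -0.0023  0.0048]
(345, 165) 18 63 227 [ 0.6261 -0.0185  0.089 ]
(300, 160) 12 137 166 [ 0.6463  0.0673 -0.0021]
(310, 220) 12 144 145 [5.296e-01 4.440e-02 3.000e-04]
```

Call:
{"method": "send_rows", "body": {
  "motion": [
    [[0,0,0],[0,0,0],0.2],
    [[0,0,0],[0,0,0],0.5],
    [[0,0,0],[0,0,0],0.8],
    [[0,0,0],[0,0,0],0.8],
    [[0,0,-0.4],[0,0,0],1],
    [[0,0,-0.7],[0,0,0],1],
    [[0,0,-0.8],[0,0,0],1],
    [[0,0,-0.8],[0,0,0],1],
    [[0,0,-0.8],[0,0,0],1],
    [[0,0,-0.8],[0,0,0],1],
    [[0,0,0],[0,0,0],1]
  ]
}}

```text
time_s: 8.2
ee_pos: [0.5947, 0.1264, 0.1543]
eef_rot: [3.138, 0.005, 2.699]
force: [-0.3, -0.5, 0.0]
grip_width: 0.0938
grip_force: 0.0
```

Call:
{"method": "send_rows", "body": {
  "motion": [
    [[-0.2,-0.32,0],[0,0,0],1],
    [[-0.4,-0.64,0],[0,0,0],1],
    [[-0.5,-0.8,0],[0,0,0],1],
    [[-0.5,-0.8,0],[0,0,0],1],
    [[-0.5,-0.8,0],[0,0,0],1],
    [[-0.4,-0.76,0],[0,0,0],1],
    [[-0.23,-0.4,0],[0,0,0],1],
    [[-0.15,-0.24,0],[0,0,0],1],
    [[0,0,0],[0,0,0],1],
    [[0,0,0],[0,0,0],1]
  ]
}}

```text
time_s: 9.2
ee_pos: [0.6102, -0.0393, 0.1497]
eef_rot: [3.142, -0.0, 2.699]
force: [0.2, -0.2, 0.5]
grip_width: 0.0943
grip_force: 0.0
```

Call:
{"method": "send_rows", "body": {
  "motion": [
    [[-0.04,-0.02,0.5],[0,0,0],1],
    [[0,0,0.6],[0,0,0],1],
    [[0,0,0.6],[0,0,0],1],
    [[0,0,0.6],[0,0,0],1],
    [[0,0,0.6],[0,0,0],1],
    [[0,0,0.4],[0,0,0],1],
    [[0,0,0.2],[0,0,0],1],
    [[0,0,0],[0,0,0],1],
    [[0,0,0],[0,0,0],1]
  ]
}}

```text
time_s: 10.1
ee_pos: [0.6114, -0.0409, 0.0455]
eef_rot: [3.141, 0.001, 2.699]
force: [-0.4, 0.6, 0.4]
grip_width: 0.0938
grip_force: 0.0
```

Call:
{"method": "send_rows", "body": {
  "motion": [
    [[0,0,0],[0,0,0],0.1],
    [[0,0,0],[0,0,0],0.1],
    [[0,0,0],[0,0,0],0.1],
    [[0,0,0],[0,0,0],0.1],
    [[0,0,0],[0,0,0],0.1],
    [[0,0,0],[0,0,0],0.1],
    [[0,0,0],[0,0,0],0.1],
    [[0,0,0],[0,0,0],0.1]
  ],
  "squeeze": 15
}}

```text
time_s: 10.9
ee_pos: [0.6111, -0.041, 0.045]
eef_rot: [-3.142, 0.0, 2.699]
force: [-1.1, -0.8, 1.4]
grip_width: 0.0558
grip_force: 15.0
```

Call:
{"method": "send_rows", "body": {
  "motion": [
    [[0,0,0],[0,0,0.3],0.1],
    [[0,0,0],[0,0,0.6],0.1],
    [[0,0,0],[0,0,0.7],0.1],
    [[0,0,0],[0,0,0.7],0.1],
    [[0,0,0],[0,0,0.7],0.1],
    [[0,0,0],[0,0,0.7],0.1],
    [[0,0,0],[0,0,0.7],0.1],
    [[0,0,0],[0,0,0.7],0.1],
    [[0,0,0],[0,0,0.7],0.1],
    [[0,0,0],[0,0,0.7],0.1],
    [[0,0,0],[0,0,0.7],0.1],
    [[0,0,0],[0,0,0.5],0.1]
  ]
}}

```text
time_s: 12.1
ee_pos: [0.6113, -0.0408, 0.045]
eef_rot: [3.141, -0.0, 1.772]
force: [0.9, 0.6, -0.8]
grip_width: 0.0556
grip_force: 15.0
```

Call:
{"method": "send_rows", "body": {
  "motion": [
    [[0,0,0],[0,0,0.7],0.1],
    [[0,0,0],[0,0,0.7],0.1],
    [[0,0,0],[0,0,0.7],0.1],
    [[0,0,0],[0,0,0.7],0.1],
    [[0,0,0],[0,0,0.7],0.1],
    [[0,0,0],[0,0,0.7],0.1],
    [[0,0,0],[0,0,0.7],0.1],
    [[0,0,0],[0,0,0.7],0.1],
    [[0,0,0],[0,0,0.7],0.1],
    [[0,0,0],[0,0,0.7],0.1],
    [[0,0,0],[0,0,0.7],0.1],
    [[0,0,0],[0,0,0],0.1]
  ]
}}

```text
time_s: 13.3
ee_pos: [0.6112, -0.041, 0.045]
eef_rot: [3.141, -0.0, 0.85]
force: [0.2, -0.5, 0.9]
grip_width: 0.0558
grip_force: 15.0
```

Call:
{"method": "send_rows", "body": {
  "motion": [
    [[0,0,0],[0,0,0],0.4],
    [[0,0,0],[0,0,0],0.7],
    [[0,0,0],[0,0,0],1],
    [[0,0,0],[0,0,0],1],
    [[0,0,-0.4],[0,0,0],1],
    [[0,0,-0.7],[0,0,0],1],
    [[0,0,-0.8],[0,0,0],1],
    [[0,0,-0.8],[0,0,0],1],
    [[0,0,-0.8],[0,0,0],1],
    [[0,0,-0.6],[0,0,0],1],
    [[0,0,-0.3],[0,0,0],1],
    [[0,0,0],[0,0,0],1]
  ]
}}

```text
time_s: 14.5
ee_pos: [0.6115, -0.041, 0.1785]
eef_rot: [3.14, -0.001, 0.851]
force: [0.0, 0.8, 0.2]
grip_width: 0.0942
grip_force: 0.0
```

Call:
{"method": "send_rows", "body": {
  "motion": [
    [[-0.3,-0.34,0],[0,0,0],1],
    [[-0.5,-0.56,0],[0,0,0],1],
    [[-0.66,-0.75,0],[0,0,0],1],
    [[-0.66,-0.75,0],[0,0,0],1],
    [[-0.66,-0.75,0],[0,0,0],1],
    [[-0.66,-0.75,0],[0,0,0],1],
    [[-0.66,-0.75,0],[0,0,0],1],
    [[-0.3,-0.34,0],[0,0,0],1],
    [[0,0,0],[0,0,0],1]
  ]
}}

```text
time_s: 15.4
ee_pos: [0.4102, -0.0414, 0.1765]
eef_rot: [-3.141, 0.0, 0.851]
force: [0.7, 0.9, -0.4]
grip_width: 0.0936
grip_force: 0.0
```

Run:
```python
from h import *
a=save('scene','s2.png');save('top','t2.png')
A=cv2.imread('pics/s2.png')[130:300,180:420];B=cv2.imread('pics/t2.png')[100:280,220:500]
o=np.zeros((600,800,3),np.uint8)
A=cv2.resize(A,(400,283));B=cv2.resize(B,(480,309));o[:283,:400]=A;o[290:599,:480]=B
cv2.imwrite('pics/v2.png',o[:,:500])
def pts(f):
    c=cam(f);R=cv2.Rodrigues(c['rvec'])[0];o=-R.T@c['tvec'].ravel()
    v,u=np.mgrid[0:400,0:640]
    return c,o+(np.stack([(u-c['cx'])/c['fx'],(v-c['cy'])/c['fy'],np.ones_like(u)],-1)@R)*c['depth'][...,None]
for f in ['t2','s2']:
    c,P=pts(f);H,S,V=cv2.split(cv2.cvtColor(c['pixels'],cv2.COLOR_RGB2HSV))
    sh=(abs(P[...,0]-.61)<.05)&(abs(P[...,1]+.04)<.05)&(abs(P[...,2]-.089)<.006);q=P[sh];m=(q.min(0)+q.max(0))/2
    g=sh&(H>20)&(H<35)&(S>80);print(f,'shoulder',m,np.median(q[:,2]),'gold',g.sum(),P[g].mean(0),np.arctan2(*(P[g].mean(0)-m)[1::-1]))
    b=(abs(P[...,0]-.593)<.03)&(abs(P[...,1]-.126)<.03)&(P[...,2]>.058)&(P[...,2]<.072)
    if b.sum(): q=P[b];print('cap top',b.sum(),(q.min(0)+q.max(0))/2,np.median(q[:,2]))
```

```text
t2 shoulder [ 0.61369146 -0.04041997  0.08939359] 0.08889637757346158 gold 65 [ 0.60991058 -0.06117956  0.08940282] -1.7509488350149167
cap top 418 [0.59371301 0.12697264 0.0632635 ] 0.06499709053379904
s2 shoulder [ 0.61506963 -0.04121413  0.08902173] 0.08748766183697865 gold 40 [ 0.6124769  -0.06158632  0.08769696] -1.6973843223854534
cap top 245 [0.59579422 0.12665685 0.06220024] 0.06317644750135165
```

View pics/v2.png

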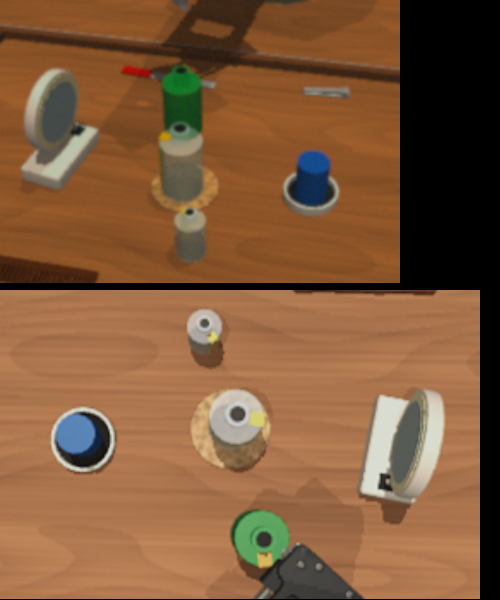

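The cap stands in the holder (311,180 in the upper crop). The strip faces the mirror (257,418 in the lower crop), and the bottle is on its coaster with the gripper clear.

```bash
python3 -c "
from station import *
print(hand_in())"
```

```text
the job is handed in; nothing more can be done
None
```

I handed the job in at about 15.5 s of the 64 s limit: the cap stands open end down in the holder, and the bottle stands on its coaster with the gold strip facing the mirror to within about 0.05 rad; the hand-in reported no verdict.

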